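# Nest the dried pouring beakers

## Task

The three tapered pouring beakers have dried upside down and are to be put away as one nest. Slip the two beakers from the green tray, still upside down, one after the other over the lone beaker that stands beside the tray, each with its pouring lip in line with the lip of the one below so that it goes fully home and sits level. Lower each until it is home rather than letting it drop, do not force it, and leave the lone beaker and everything else where they stand.

Things in the scene. Friction and masses are not known exactly. Their poses are not given: they have to be found in the camera images.
- beaker_lone_mid (a point): Off-white plastic beaker standing upside down on the bare trolley, 84 mm high. Lowest 22 mm: collar 62 mm across (65 at the rim), ending above in a flat ledge; then the body tapers from 57 mm to 42 mm at the closed top. Pouring lip on the rim: tip 45 mm from the axis, 28 mm wide at its root, its ridge running up past the ledge to end 33 mm up. Origin: on the axis, 42 mm above its rim; z up, x towards the lip.
- beaker_1_mid (a point): Same beaker, upside down on the tray; hollow, open below (mouth 58 mm plus the lip's 12 mm channel), 35 to 70 g, 44 to 47 mm across near the top, a place to grip it. Over another, lips in line within 10 degrees, its rim rests on that one's ledge, 22 mm higher; out of line it catches on the lip and hangs crooked, about 5 mm too high there. Origin: on the axis, 42 mm above its rim; z up, x towards the lip.
- beaker_2_mid (a point): The other beaker standing upside down on the tray, identical to beaker 1 and interchangeable with it. All three have one size and shape, wall 1.7 mm. Origin: on the axis, 42 mm above its rim; z up, x towards the lip.
- trolley_tray: Shallow green tray, 174 (its x) by 264 (its y) mm, rim 22 mm high, floor 2 mm thick, sitting firmly (it does not slide) to the left or to the right on the trolley top; the lone beaker stands on the other side. Origin: centre of its underside.
- forceps: Steel forceps, 127 mm long, 9 mm high, lying in the tray (they stay put) along its far edge. Origin: centre of the underside.
- tub_red_lid: Tub with a red lid, 130 mm across, 110 mm high, loose at the back of the trolley. Origin: centre of the underside.
- coplin_jar: Lidded glass staining jar with dye, 62 mm across, 118 mm high, loose at the back. Origin: centre of the underside.
- wash_bottle: Small red squeeze bottle with a bent spout, 58 x 72 mm, 176 mm high, loose at the back. Origin: centre of the underside.
- carton_tr_1: Heavy white carton that does not move, 60 x 90 x 80 mm high, at the back on the right. Origin: centre of the underside.
- carton_tr_0: Heavy white carton that does not move, 50 x 55 x 95 mm high, at the back right corner. Origin: centre of the underside.
- strip_pot: Round pot with a black cap, 43 mm across, 87 mm high, loose at the back left. Origin: centre of the underside.

How it is judged:
At the end, for the whole second after the job is handed in: Both tray beakers nested over the lone one, in either order: each 19 to 25 mm (22) above the one below, within 5 mm of centred, lips in line within 0.3 rad, level within 0.06 rad. The lone beaker upright on the trolley, within 50 mm of where it stood (((z of beaker_1_mid in the frame of beaker_lone_mid between 0.019 and 0.025 m and horizontal distance between beaker_1_mid and beaker_lone_mid below 0.005 m and angle between the x axis of beaker_1_mid and the x axis of beaker_lone_mid, either way round below 0.3 rad and angle between each of beaker_1_mid, beaker_2_mid's own z axis and vertical below 0.06 rad and z of beaker_2_mid in the frame of beaker_1_mid between 0.019 and 0.025 m and horizontal distance between beaker_2_mid and beaker_1_mid below 0.005 m and angle between the x axis of beaker_2_mid and the x axis of beaker_1_mid, either way round below 0.3 rad) or (z of beaker_2_mid in the frame of beaker_lone_mid between 0.019 and 0.025 m and horizontal distance between beaker_2_mid and beaker_lone_mid below 0.005 m and angle between the x axis of beaker_2_mid and the x axis of beaker_lone_mid, either way round below 0.3 rad and angle between each of beaker_2_mid, beaker_1_mid's own z axis and vertical below 0.06 rad and z of beaker_1_mid in the frame of beaker_2_mid between 0.019 and 0.025 m and horizontal distance between beaker_1_mid and beaker_2_mid below 0.005 m and angle between the x axis of beaker_1_mid and the x axis of beaker_2_mid, either way round below 0.3 rad)) and height (world z) of beaker_lone_mid between 0.038 and 0.046 m and angle between beaker_lone_mid's own z axis and vertical below 0.06 rad and distance of beaker_lone_mid from where it was at the start of the episode below 0.05 m); the robot touches nothing.
It fails at once if a thing at the back (tub, glass jar, squeeze bottle, round pot) is moved by more than 30 mm (distance of any of tub_red_lid, coplin_jar, wash_bottle, strip_pot from where it was at the start of the episode above 0.03 m).
It fails at once if two beakers are banged or forced together with more than 40 N (contact force between any of beaker_1, beaker_2 and beaker_lone above 40 N or contact force between beaker_1 and beaker_2 above 40 N).
It fails at once if a tray beaker, out of the fingers, falls faster than 0.6 m/s (let drop from about 2 cm or more) ((linear speed of beaker_1 above 0.6 m/s and contact force between the fingers and beaker_1 below 0.1 N) or (linear speed of beaker_2 above 0.6 m/s and contact force between the fingers and beaker_2 below 0.1 N)).
It also fails if it takes over 58 s, if anything falls off the work surface, if the arm or the gripper's body presses on something with over 40 N, if the wrist force passes 120 N, or if a joint passes its speed limit or range.

## Robot

A 6-joint arm with a two-finger parallel gripper is mounted at the origin on a cart in front of the work surface, level with it; the furniture and walls round the work are solid. World frame = base frame: x ahead of the robot, y to its left, z up, the work surface at z = 0. Lengths are in m, angles in rad, forces in N, time in s.
With the tool pointing down it reaches from about 0.35 to 0.775 m from the base axis. Payload 7.3 kg.
Tool frame: the origin (TCP) lies midway between the tips of the shut fingers; the grasp point (between the pads) lies 19 mm behind it; z points along the fingers, y is the line along which they close (so a half turn about z gives the same grasp; the last joint's range is limited). The gripper opens to 92 mm and grips with 3 to 60 N. Pads are 19 mm wide; open, the fingers measure 130 mm over their backs; the gripper's body (75 mm by 190 mm) begins 47 mm behind the grasp point.
Start: joints at [-1.257, 0.342, 1.524, -0, 1.275, -0.146], TCP at [0.233, -0.47, 0.227] pointing down, gripper open.
Joint ranges: [-2.53, 2.53], [-0.77, 2.02], [0.04, 2.7], [-1, 4.14], [0.28, 2.66], [-3.11, 3.11]. Speed limits (rad/s): [2.57, 2.57, 3.14, 3.14, 3.14, 3.14].

## Interface

Orientations are given as [roll, pitch, yaw] about the fixed x, y, z axes, in that order (R = Rz(yaw) Ry(pitch) Rx(roll)).
In Python, from cell import monitor, vision, workorder gives the robot as it stands.
- The arm moves only by the tool move_arm, never from a script. Its argument "rows" is a list of rows, each a list of 5 numbers: the shift along the world's x, y, z in mm, then the turn about the world's z in rad, then the closure, from -1 (fully open) to 1 (shut). A call has 1 to 12 rows; each row shifts and turns the commanded pose from where the row before left it; what a row does not reach is not made up. A row lasts 1/10 s, in which the tool goes at most 50 mm and 8.59 degrees, less where a joint would pass 70% of its speed; a pose out of reach is approached as far as the arm can. A call is refused whole if a number of a shift passes 50 or a number of a turn 0.15, either way. A call with a gripper value outside its range is refused whole. The fingers move at their own pace and stop on an object; "newtons" is the grip in N (left out, the last holds). Time passes only in rows, so rows that do not move let the fingers close. It gives the time, the measured TCP pose, the force, the opening and the grip force at its end, in the units of the state.
- monitor.observe(): the state, without advancing time (a new reading comes with each control period).
- vision.read_camera(name): name is "scene" or "top"; returns the picture (420x560x3 uint8, red, green, blue); there is no depth.
- vision.get_calibration(name): a dict with "K" (3x3 intrinsics, pixels), "k1" (the pictures are not rectified: a ray, as slopes to the right and down, at radius r is drawn at 1 + k1 r^2 times it, then the intrinsics apply), "T" (4x4, takes a point from camera to world coordinates). Camera axes: x right, y up, looking along -z (the intrinsics and any distortion apply to the point x, -y, -z); pixel columns grow to the right and rows downward; lengths in m; the calibration is good to about 2 mm. A picture is of the moment at which its call begins. get_calibration takes no time and is no camera call.
- workorder.hand_in(): hands the job in; it is judged then, once.
The state is a dict: "time": time; "qpos": joint angles; "qvel": joint speeds; "joint_efforts": joint torques, N m; "tool_pos": TCP position; "tool_rot": TCP orientation; "contact_force": force on the tool from outside, world axes, zero at the start; "torque": the same for the moment, N m; "opening": finger opening in m; "grip_force": force on a finger pad.
Only numpy, scipy, OpenCV 4.12 (cv2) and the standard library are available. Lean on these libraries where they do the work, as an engineer would, in place of code of your own. Each camera call takes 0.05 s, during which the arm holds its last target. There are 200 camera calls.

## Working session

There is one attempt and no reset: what is moved stays moved. The work goes in short steps, Python scripts to look and compute and a tool call to move; the robot and the scene stay as the last step left them, time stands still between calls to the robot, and variables do not carry over. Pictures are saved under pics/ and viewed, at most 10 in all, crops included, and the job is handed in when it is done.

Besides the shell and the picture viewer there is one more tool, called after ">>>" as name([rows], argument=value, ...), one row to a line, values as JSON. move_arm: Moves the arm, as the interface text tells. Its arguments: {"type":"object","properties":{"rows":{"type":"array","items":{"type":"array","items":{"type":"number"}}},"newtons":{"type":"number"}},"required":["rows"]}

```bash
mkdir -p pics
cat > h.py <<'E'
import numpy as np, cv2
from cell import monitor, vision, workorder
def snap(cam,name,box=None,s=1):
    im=vision.read_camera(cam); np.save(f'pics/{cam}.npy',im)
    save(im,name,box,s)
def save(im,name,box=None,s=1):
    if box: im=im[box[1]:box[3],box[0]:box[2]]
    im=cv2.resize(im,None,fx=s,fy=s,interpolation=cv2.INTER_CUBIC)
    cv2.imwrite(f'pics/{name}.png',im[:,:,::-1])
def proj(cam,P):
    c=vision.get_calibration(cam);T=np.array(c['T']);K=np.array(c['K'])
    p=(np.atleast_2d(P)-T[:3,3])@T[:3,:3]
    s=np.c_[p[:,0],-p[:,1]]/-p[:,2:3]
    s=s*(1+c['k1']*(s**2).sum(1,keepdims=True))
    return s@K[:2,:2].T+K[:2,2]
def unproj(cam,uv,z):
    c=vision.get_calibration(cam);T=np.array(c['T']);K=np.array(c['K'])
    d=(np.atleast_2d(uv).astype(float)-K[:2,2])@np.linalg.inv(K[:2,:2]).T
    s=d.copy()
    for _ in range(20): s=d/(1+c['k1']*(s**2).sum(1,keepdims=True))
    r=np.c_[s[:,0],-s[:,1],-np.ones(len(s))]@T[:3,:3].T
    return T[:3,3]+r*((z-T[2,3])/r[:,2:3])
E
python3 - <<'E'
from h import *
np.set_printoptions(precision=4,suppress=True)
snap('top','t0',None,1.4);snap('scene','s0',None,1.4)
for c in('top','scene'):print(vision.get_calibration(c))
o=monitor.observe();print({k:o[k] for k in('time','tool_pos','tool_rot','opening','contact_force')})
E
```

```text
{'K': array([[479.204 ,   0.    , 285.0018],
       [  0.    , 479.204 , 209.7279],
       [  0.    ,   0.    ,   1.    ]]), 'k1': -0.16579719026438658, 'T': array([[ 0.0031,  0.9939, -0.1105,  0.4446],
       [-1.    ,  0.003 , -0.0012, -0.0284],
       [-0.0009,  0.1105,  0.9939,  1.1798],
       [ 0.    ,  0.    ,  0.    ,  1.    ]])}
{'K': array([[425.3795,   0.    , 285.433 ],
       [  0.    , 425.3795, 209.2249],
       [  0.    ,   0.    ,   1.    ]]), 'k1': -0.13163826959904382, 'T': array([[-0.6621,  0.3546, -0.6602, -0.0789],
       [-0.7491, -0.2872,  0.597 ,  0.5889],
       [ 0.0221,  0.8898,  0.4558,  0.5226],
       [ 0.    ,  0.    ,  0.    ,  1.    ]])}
{'time': 0.1, 'tool_pos': array([ 0.2329, -0.4701,  0.2261]), 'tool_rot': array([-3.1402, -0.0002,  0.4598]), 'opening': 0.0921751155263262, 'contact_force': array([ 0.0064, -0.0116,  0.1534])}
```

View pics/t0.png

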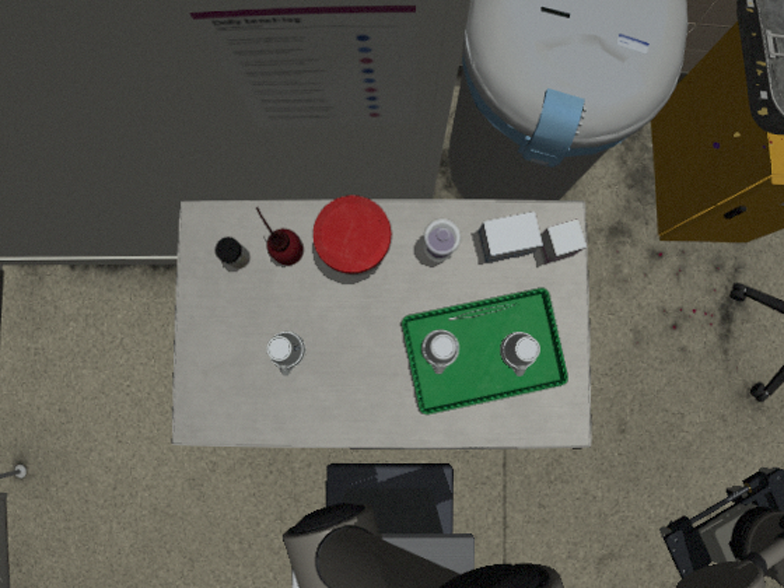

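View pics/s0.png

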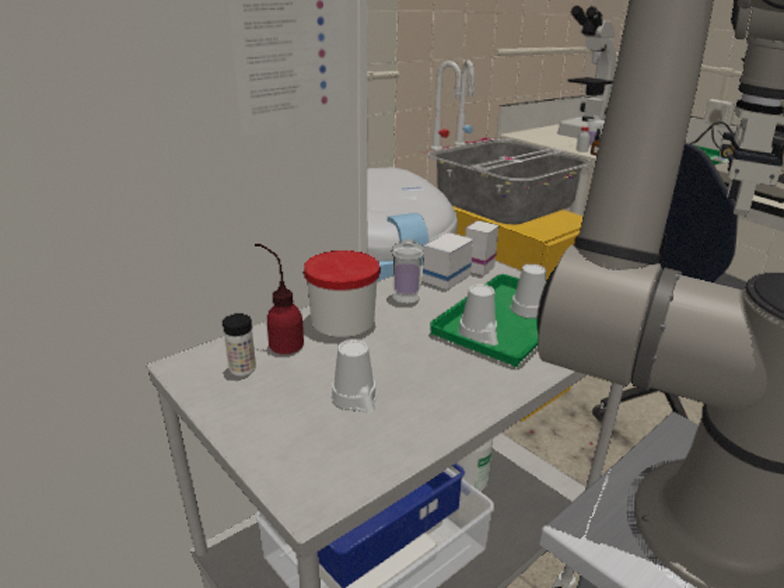

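The top view shows the lone beaker near (203,249) original px and the tray beakers near (315,248) and (373,250). All lips point towards the robot. I'll enlarge these next.

Run:
```python
from h import *
im=np.load('pics/top.npy')
a=[cv2.resize(im[228:278,x:x+44],None,fx=6,fy=6,interpolation=cv2.INTER_CUBIC) for x in(182,294,350)]
save(np.hstack(a),'c0')
```

```text
(no output)
```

View pics/c0.png

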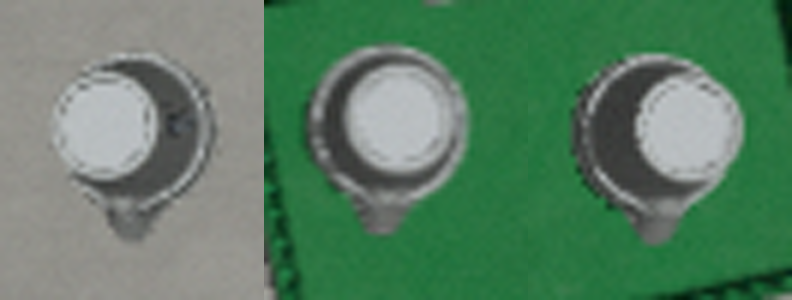

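```bash
cat > m.py <<'E'
from h import *
np.set_printoptions(precision=4,suppress=True)
im=np.load('pics/top.npy'); 
for n,x0,c,t,zb in(('lone',182,(105,125),(133,242),0),('b1',294,(133,119),(119,235),.002),('b2',350,(162,125),(127,243),.002)):
    f=lambda p:((np.array(p)+.5)/6-.5)+[x0,228]
    # refine disc centre: bright blob
    u,v=f(c); g=im[:,:,0].astype(float)  # red: bright only on white
    m=np.zeros(g.shape,np.uint8); cv2.circle(m,(int(round(u)),int(round(v))),11,1,-1)
    b=((g>165)&(m>0)).astype(np.uint8); k,l,s,ce=cv2.connectedComponentsWithStats(b)
    i=1+s[1:,4].argmax()
    P=unproj('top',ce[i],zb+.084)[0]; P2=unproj('top',[u,v],zb+.084)[0]; T=unproj('top',f(t),zb+.003)[0]
    d=T-P2; print(n,s[i,4],P[:2],P2[:2],'tip',T[:2],'r',np.hypot(*d[:2]),'yaw',np.degrees(np.arctan2(d[1],d[0])))
E
python3 m.py
```

```text
lone 190 [0.4765 0.1702] [0.4764 0.1698] tip [0.431  0.1721] r 0.04550065635481012 yaw 177.14900090229216
b1 180 [ 0.48   -0.0982] [ 0.4799 -0.0975] tip [ 0.4353 -0.0968] r 0.04460275737098001 yaw 179.1310479393867
b2 188 [ 0.4762 -0.2356] [ 0.4776 -0.2373] tip [ 0.4318 -0.2378] r 0.04576349530730636 yaw -179.45089852335784
```

Run:
```python
from h import *
im=np.load('pics/scene.npy')
a=[cv2.resize(im[y:y+60,x:x+44],None,fx=6,fy=6,interpolation=cv2.INTER_CUBIC) for x,y in((231,238),(322,194),(358,180))]
save(np.hstack(a),'c1')
```

```text
(no output)
```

View pics/c1.png

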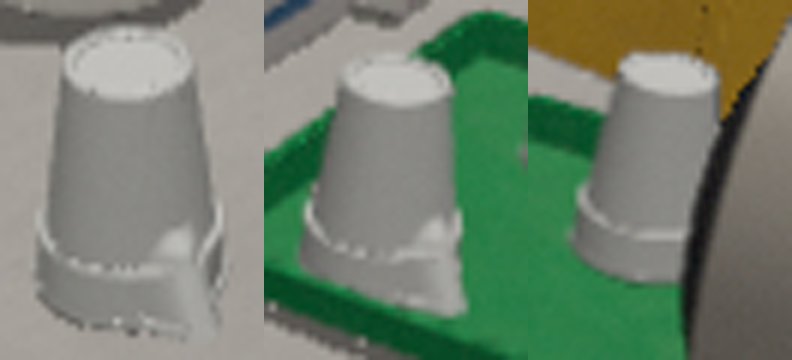

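The scene crop shows the disc centres at lone (127,65), b1 (132,80) and b2 (141,73), with lip tips at lone (205,335) and b1 (198,312). I'll cross-check these against the top view.

Run:
```python
from h import *
np.set_printoptions(precision=4,suppress=True)
for n,x0,y0,c,t,zb in(('lone',231,238,(127,65),(205,335),0),('b1',322,194,(132,80),(198,312),.002),('b2',358,180,(141,73),None,.002)):
    f=lambda p:((np.array(p)+.5)/6-.5)+[x0,y0]
    P=unproj('scene',f(c),zb+.084)[0]; print(n,P[:2])
    if t:
        T=unproj('scene',f(t),zb)[0];d=T-P; print('  tip',T[:2],np.hypot(*d[:2]),np.degrees(np.arctan2(d[1],d[0])))
```

```text
lone [0.4738 0.1735]
  tip [0.4338 0.174 ] 0.03990742594512836 179.24964124108865
b1 [ 0.4781 -0.0947]
  tip [ 0.4349 -0.0954] 0.043203300190919995 -179.1121308997736
b2 [ 0.4747 -0.2322]
```

>>> move_arm([
  [15,14,0,-0.05,-1],
  [30,29,0,-0.06,-1],
  [30,29,0,-0.06,-1],
  [30,29,0,-0.06,-1],
  [30,29,0,-0.06,-1],
  [30,29,0,-0.06,-1],
  [30,29,0,-0.06,-1],
  [30,29,0,-0.05,-1],
  [18,19,0,0,-1],
  [0,0,-30,0,-1],
  [0,0,-40,0,-1],
  [0,0,0,0,-1],
], newtons=10)

```text
time: 1.3
tool_pos: [0.4733, -0.2322, 0.1521]
tool_rot: [-3.136, 0.009, 0.001]
contact_force: [0.3, 0.5, 0.6]
opening: 0.0919
grip_force: 0.0
```

>>> move_arm([
  [0,0,-30,0,-1],
  [0,0,-30,0,-1],
  [0,0,-25,0,-1],
  [0,0,-15,0,-1],
  [0,0,0,0,-1],
  [0,0,0,0,-1],
])

```text
time: 1.9
tool_pos: [0.4767, -0.2351, 0.058]
tool_rot: [3.141, -0.001, -0.001]
contact_force: [-0.3, -0.8, 0.6]
opening: 0.0915
grip_force: 0.0
```

Run:
```python
from h import *
snap('top','t1',(280,180,420,300),5)
print(monitor.observe()['tool_pos'])
```

```text
[ 0.47688863 -0.23525534  0.05836106]
```

View pics/t1.png

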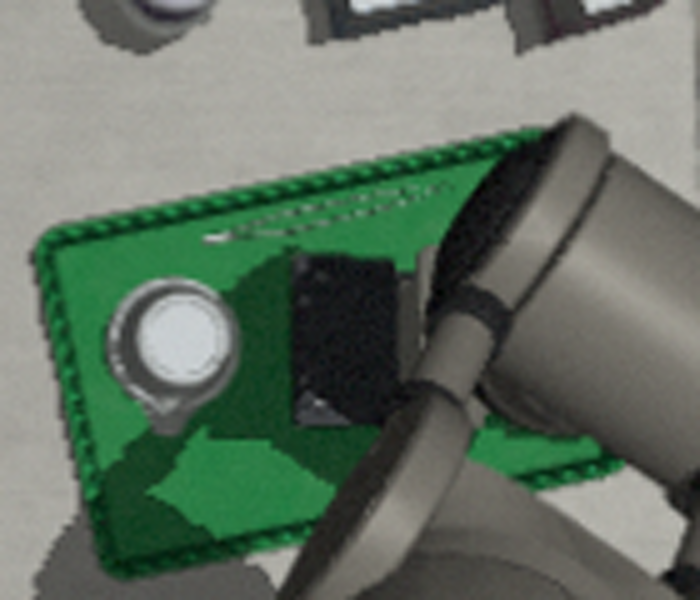

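The gripper is over b2 and hides it, and b1 is undisturbed. I'll lower 6 mm, close and lift.

>>> move_arm([
  [0,0,-6,0,-1],
  [0,0,0,0,0],
  [0,0,0,0,0.4],
  [0,0,0,0,1],
  [0,0,0,0,1],
  [0,0,0,0,1],
  [0,0,0,0,1],
  [0,0,0,0,1],
  [0,0,0,0,1],
], newtons=10)

```text
time: 2.85
tool_pos: [0.4761, -0.2346, 0.0508]
tool_rot: [3.141, -0.0, -0.0]
contact_force: [0.2, -0.3, 0.4]
opening: 0.0474
grip_force: 10.0
```

>>> move_arm([
  [0,0,10,0,1],
  [0,0,25,0,1],
  [0,0,40,0,1],
  [0,0,40,0,1],
  [0,20,10,0,1],
  [0,40,0,0,1],
  [0,40,0,0,1],
  [0,40,0,0,1],
  [0,40,0,0,1],
  [0,40,0,0,1],
  [0,40,0,0,1],
  [0,40,0,0,1],
])

```text
time: 4.05
tool_pos: [0.4757, 0.0671, 0.1765]
tool_rot: [3.142, -0.001, -0.0]
contact_force: [1.3, -0.0, -0.8]
opening: 0.0473
grip_force: 9.9
```

>>> move_arm([
  [0,40,0,-0.03,1],
  [0,30,0,-0.03,1],
  [0,20,0,0,1],
  [0,11,0,0,1],
  [-1,5,0,0,1],
  [0,0,0,0,1],
  [0,0,0,0,1],
  [0,0,0,0,1],
])

```text
time: 4.85
tool_pos: [0.4751, 0.1706, 0.1758]
tool_rot: [3.141, 0.0, -0.061]
contact_force: [0.1, 0.2, -0.3]
opening: 0.0475
grip_force: 9.9
```

Run:
```python
from h import *
snap('scene','s2',(180,140,340,310),3.5)
im=vision.read_camera('top');np.save('pics/top.npy',im)
print(monitor.observe()['tool_pos'],monitor.observe()['tool_rot'])
```

```text
[0.4751195  0.17080992 0.17576018] [ 3.14138963e+00  7.20056348e-05 -6.13390516e-02]
```

View pics/s2.png

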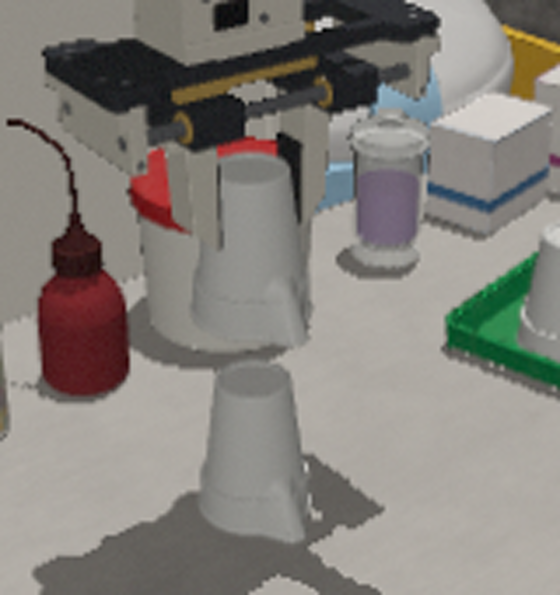

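The held beaker hangs above the lone one: held disc (256,170) and tip (303,347), lone disc (255,380) and tip (303,541), in 3.5x crop pixels.

Run:
```python
from h import *
np.set_printoptions(precision=4,suppress=True)
f=lambda p:((np.array(p)+.5)/3.5-.5)+[180,140]
for n,c,t,zb in(('lone',(255.3,380.5),(303,541),0),('held',(256.5,170),(303,347),.127)):
    P=unproj('scene',f(c),zb+.084)[0];T=unproj('scene',f(t),zb)[0];d=T-P;print(n,P[:2],T[:2],np.degrees(np.arctan2(d[1],d[0])))
im=np.load('pics/scene.npy');im2=vision.read_camera('scene')
save(im2,'z0',(215,170,275,305),4.4)
# overlay of predicted outlines: lone (est) and held lowered lookup
a=cv2.resize(im2[175:305,220:280],None,fx=4.5,fy=4.5,interpolation=cv2.INTER_CUBIC)
b=a.copy();sc=np.linspace(0,2*np.pi,60)
def ring(x,y,z,r,col):
    p=(proj('scene',np.c_[x+r*np.cos(sc),y+r*np.sin(sc),0*sc+z])-[220,175]+.5)*4.5-.5
    cv2.polylines(b,[p.round().astype(int)],True,col,1)
for (x,y,zb,col) in((.4738,.1735,0,(255,0,0)),(.4728,.174,.127,(0,0,255))):
    ring(x,y,zb+.084,.021,col);ring(x,y,zb+.022,.031,col);ring(x,y,zb,.0325,col)
save(np.hstack([a,b]),'s3')
```

```text
lone [0.4729 0.1721] [0.4301 0.1734] 178.3148595516668
held [0.4701 0.1714] [0.4287 0.1746] 175.61658498403094
```

View pics/s3.png

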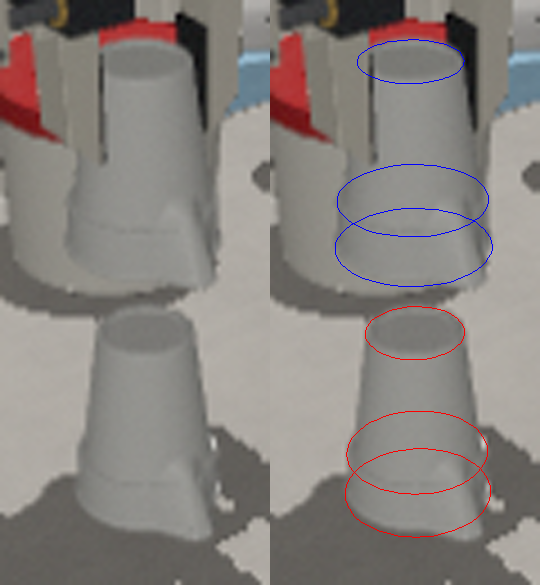

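Alignment agrees within about 2 mm and 3°. I'll shift +1.5 mm in x and lower, watching the force.

>>> move_arm([
  [1.5,0,-10,0,1],
  [0,0,-20,0,1],
  [0,0,-20,0,1],
  [0,0,-15,0,1],
  [0,0,-8,0,1],
  [0,0,0,0,1],
  [0,0,0,0,1],
])

```text
time: 5.7
tool_pos: [0.4768, 0.1715, 0.103]
tool_rot: [-3.142, -0.0, -0.06]
contact_force: [-0.0, -1.0, -0.2]
opening: 0.0475
grip_force: 9.9
```

>>> move_arm([
  [0,0,-4,0,1],
  [0,0,-4,0,1],
  [0,0,-4,0,1],
  [0,0,-4,0,1],
  [0,0,0,0,1],
  [0,0,0,0,1],
])

```text
time: 6.3
tool_pos: [0.4765, 0.1715, 0.0866]
tool_rot: [3.141, 0.0, -0.06]
contact_force: [-0.7, 0.1, -0.7]
opening: 0.0476
grip_force: 9.9
```

>>> move_arm([
  [0,0,-2,0,1],
  [0,0,-2,0,1],
  [0,0,-2,0,1],
  [0,0,-2,0,1],
  [0,0,0,0,1],
])

```text
time: 6.8
tool_pos: [0.4763, 0.1715, 0.0784]
tool_rot: [3.141, 0.001, -0.06]
contact_force: [0.2, 0.0, 0.1]
opening: 0.0476
grip_force: 9.9
```

>>> move_arm([
  [0,0,-1.5,0,1],
  [0,0,-1.5,0,1],
  [0,0,-1.5,0,1],
  [0,0,0,0,1],
])

```text
time: 7.2
tool_pos: [0.4764, 0.1715, 0.074]
tool_rot: [3.141, 0.0, -0.06]
contact_force: [0.4, -1.5, -0.5]
opening: 0.0475
grip_force: 9.9
```

>>> move_arm([
  [0,0,-1,0,1],
  [0,0,-1,0,1],
  [0,0,-0.5,0,1],
  [0,0,0,0,1],
  [0,0,0,0,1],
])

```text
time: 7.7
tool_pos: [0.4765, 0.1715, 0.0717]
tool_rot: [3.142, 0.0, -0.06]
contact_force: [0.1, 0.2, -1.6]
opening: 0.0474
grip_force: 9.9
```

>>> move_arm([
  [0,0,-0.5,0,1],
  [0,0,-0.5,0,1],
  [0,0,0,0,1],
])

```text
time: 8.0
tool_pos: [0.4765, 0.1714, 0.0708]
tool_rot: [3.141, 0.0, -0.06]
contact_force: [-0.6, -0.5, 1.0]
opening: 0.0477
grip_force: 10.0
```

>>> move_arm([
  [0,0,-0.5,0,1],
  [0,0,-0.5,0,1],
  [0,0,0,0,1],
  [0,0,0,0,1],
])

```text
time: 8.4
tool_pos: [0.4768, 0.1714, 0.0704]
tool_rot: [3.141, -0.001, -0.06]
contact_force: [-0.9, -2.0, 6.1]
opening: 0.0475
grip_force: 10.3
```

Home contact at 6 N, at the expected height. I'll release and back off.

>>> move_arm([
  [0,0,0.5,0,0.4],
  [0,0,0,0,-0.2],
  [0,0,0,0,-1],
  [0,0,0,0,-1],
  [0,0,0,0,-1],
  [0,0,10,0,-1],
  [0,0,30,0,-1],
  [0,-10,40,0,-1],
  [0,-30,30,0,-1],
  [0,-45,10,0.02,-1],
  [0,-45,0,0.02,-1],
  [0,-45,0,0.02,-1],
])

```text
time: 9.6
tool_pos: [0.4766, -0.005, 0.1917]
tool_rot: [3.141, -0.002, 0.001]
contact_force: [0.2, -0.5, 0.3]
opening: 0.0917
grip_force: 0.0
```

Run:
```python
from h import *
im=vision.read_camera('scene');t=vision.read_camera('top');np.save('pics/top.npy',t);np.save('pics/scene.npy',im)
a=cv2.resize(im[210:300,220:280],(400,600),interpolation=cv2.INTER_CUBIC)
b=cv2.resize(t[225:275,180:213],(396,600),interpolation=cv2.INTER_CUBIC)
save(np.hstack([a,b]),'s4')
```

```text
(no output)
```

View pics/s4.png

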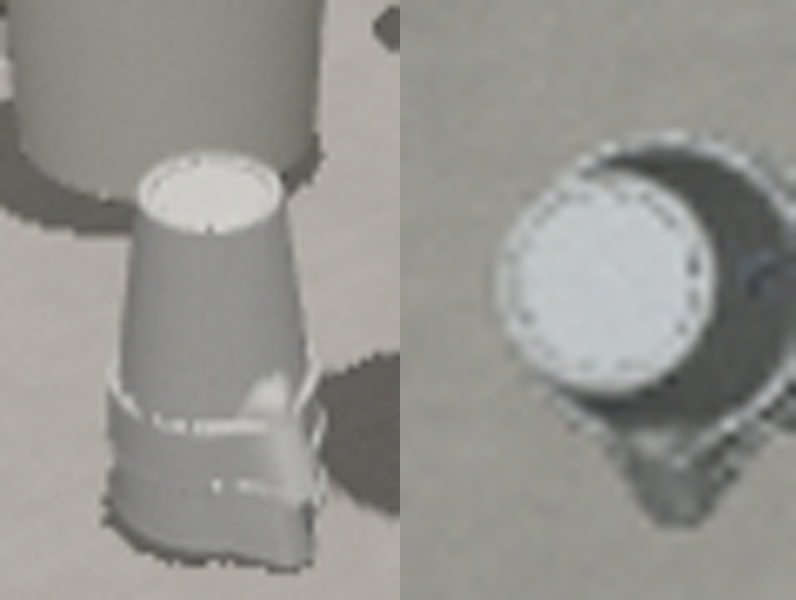

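It is nested level with the lips in line. Now beaker 1.

>>> move_arm([
  [3.5,-30,0,0,-1],
  [0,-40,0,0,-1],
  [0,-20,0,0,-1],
  [0,-2,-20,0,-1],
  [0,0,-35,0,-1],
  [0,0,-35,0,-1],
  [0,0,-25,0,-1],
  [0,0,-15,0,-1],
  [0,0,-5,0,-1],
  [0,0,0,0,-1],
  [0,0,0,0,-1],
  [0,0,0,0,-1],
])

```text
time: 10.9
tool_pos: [0.4807, -0.0956, 0.0563]
tool_rot: [3.141, -0.002, -0.0]
contact_force: [1.1, 0.2, 0.4]
opening: 0.0919
grip_force: 0.0
```

Run:
```python
from h import *
f=lambda p:((np.array(p)+.5)/12-.5)+[180,225]
P=unproj('top',f((208,280)),.106)[0];T=unproj('top',f((278,522)),.024)[0];d=T-P
print(P,T,np.degrees(np.arctan2(d[1],d[0])))
o=monitor.observe();print(o['tool_pos'],o['tool_rot'])
```

```text
[0.47695798 0.17090821 0.106     ] [0.43089146 0.17105982 0.024     ] 179.81142821986066
[ 0.48073186 -0.09557603  0.05631778] [ 3.14081624e+00 -1.95481438e-03 -8.08804666e-05]
```

>>> move_arm([
  [-0.5,-1,-5.5,0,-1],
  [0,0,0,0,0],
  [0,0,0,0,0.4],
  [0,0,0,0,1],
  [0,0,0,0,1],
  [0,0,0,0,1],
  [0,0,0,0,1],
  [0,0,0,0,1],
  [0,0,0,0,1],
], newtons=10)

```text
time: 11.8
tool_pos: [0.4795, -0.0965, 0.0498]
tool_rot: [3.141, -0.0, -0.0]
contact_force: [0.2, -0.9, -0.1]
opening: 0.0479
grip_force: 9.9
```

>>> move_arm([
  [0,0,10,0,1],
  [0,0,25,0,1],
  [0,0,40,0,1],
  [0,0,40,0,1],
  [0,20,25,0,1],
  [0,40,0,0,1],
  [0,45,0,0,1],
  [0,45,0,0,1],
  [0,45,0,0,1],
  [0,40,0,-0.015,1],
  [-3,22,0,0,1],
  [0,11,0,0,1],
])

```text
time: 13.0
tool_pos: [0.4758, 0.1735, 0.1903]
tool_rot: [-3.141, -0.0, -0.013]
contact_force: [0.5, -0.5, -0.5]
opening: 0.0477
grip_force: 9.9
```

>>> move_arm([
  [0,0,0,0,1],
  [0,0,0,0,1],
  [0,0,0,0,1],
])

```text
time: 13.3
tool_pos: [0.4767, 0.1703, 0.1899]
tool_rot: [3.141, -0.0, -0.017]
contact_force: [-0.6, -0.2, -1.3]
opening: 0.0477
grip_force: 9.9
```

Run:
```python
from h import *
snap('scene','s5',(210,150,290,300),4)
```

```text
(no output)
```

View pics/s5.png

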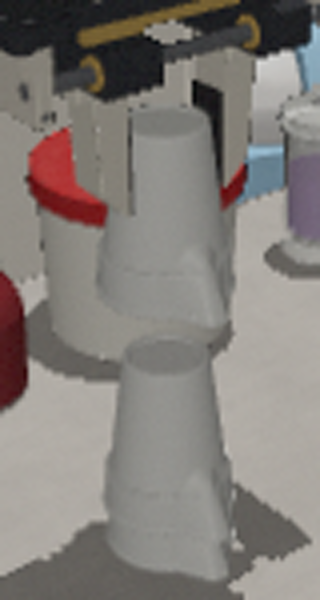

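Beaker 1 hangs straight above the stack with matching lip direction (tips at about (222,322) and (222,577)). Lowering.

>>> move_arm([
  [0,0.8,-10,0,1],
  [0,0,-20,0,1],
  [0,0,-20,0,1],
  [0,0,-12,0,1],
  [0,0,-8,0,1],
  [0,0,-5,0,1],
  [0,0,-4,0,1],
  [0,0,-4,0,1],
  [0,0,0,0,1],
  [0,0,0,0,1],
])

```text
time: 14.35
tool_pos: [0.4767, 0.1724, 0.107]
tool_rot: [3.142, -0.0, -0.015]
contact_force: [-0.8, -0.7, -0.3]
opening: 0.0478
grip_force: 9.9
```

>>> move_arm([
  [0,0,-2,0,1],
  [0,0,-2,0,1],
  [0,0,-2,0,1],
  [0,0,-2,0,1],
  [0,0,0,0,1],
  [0,0,0,0,1],
])

```text
time: 14.95
tool_pos: [0.4765, 0.1723, 0.0986]
tool_rot: [3.141, 0.0, -0.015]
contact_force: [0.6, -0.1, -0.8]
opening: 0.0478
grip_force: 9.9
```

>>> move_arm([
  [0,-0.8,-1,0,1],
  [0,0,-1,0,1],
  [0,0,-1,0,1],
  [0,0,-1,0,1],
  [0,0,0,0,1],
])

```text
time: 15.45
tool_pos: [0.4764, 0.1715, 0.0946]
tool_rot: [3.141, 0.0, -0.015]
contact_force: [0.4, 0.5, -0.6]
opening: 0.0479
grip_force: 9.9
```

>>> move_arm([
  [0,0,-1,0,1],
  [0,0,-1,0,1],
  [0,0,0,0,1],
  [0,0,0,0,1],
])

```text
time: 15.85
tool_pos: [0.4765, 0.1715, 0.0927]
tool_rot: [3.142, 0.0, -0.015]
contact_force: [-0.6, 0.1, -1.2]
opening: 0.0479
grip_force: 9.9
```

>>> move_arm([
  [0,0,-0.5,0,1],
  [0,0,-0.5,0,1],
  [0,0,0,0,1],
  [0,0,0,0,1],
])

```text
time: 16.25
tool_pos: [0.4765, 0.1715, 0.0917]
tool_rot: [3.142, 0.0, -0.015]
contact_force: [-0.5, -0.4, -0.7]
opening: 0.0479
grip_force: 9.9
```

>>> move_arm([
  [0,0,-0.5,0,1],
  [0,0,-0.5,0,1],
  [0,0,0,0,1],
  [0,0,0,0,1],
])

```text
time: 16.65
tool_pos: [0.4768, 0.1715, 0.0911]
tool_rot: [-3.142, -0.001, -0.015]
contact_force: [-0.0, 1.4, 2.5]
opening: 0.0479
grip_force: 10.1
```

Contact at the home height. Releasing and clearing out.

>>> move_arm([
  [0,0,0,0,0.4],
  [0,0,0,0,-0.2],
  [0,0,0,0,-1],
  [0,0,0,0,-1],
  [0,0,0,0,-1],
  [0,0,10,0,-1],
  [0,0,30,0,-1],
  [0,0,40,0,-1],
  [0,-30,30,0,-1],
  [0,-45,10,0,-1],
  [0,-45,0,0,-1],
  [0,-45,0,0,-1],
])

```text
time: 17.85
tool_pos: [0.4765, 0.0051, 0.2122]
tool_rot: [3.141, -0.002, -0.014]
contact_force: [0.9, -0.3, -0.4]
opening: 0.0918
grip_force: 0.0
```

Run:
```python
from h import *
im=vision.read_camera('scene');t=vision.read_camera('top')
a=cv2.resize(im[205:295,220:280],(400,600),interpolation=cv2.INTER_CUBIC)
b=cv2.resize(t[225:275,180:213],(396,600),interpolation=cv2.INTER_CUBIC)
save(np.hstack([a,b]),'s6')
```

```text
(no output)
```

View pics/s6.png

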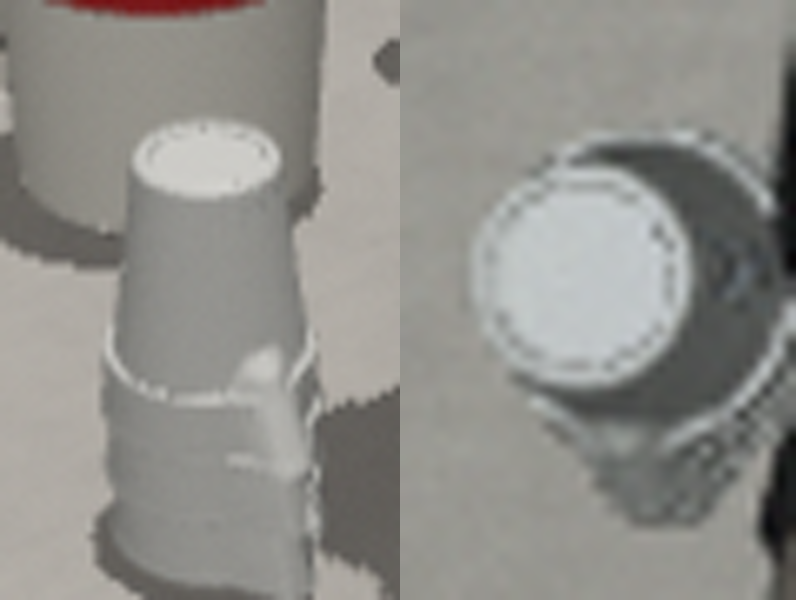

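The three collars are evenly stacked and level, with all lips in line. Handing in after a settle.

>>> move_arm([
  [0,0,0,0,-1],
  [0,0,0,0,-1],
  [0,0,0,0,-1],
])

```text
time: 18.25
tool_pos: [0.4765, 0.0078, 0.2109]
tool_rot: [-3.141, -0.0, -0.013]
contact_force: [0.3, 0.0, -0.6]
opening: 0.0914
grip_force: 0.0
```

```bash
python3 -c "
from cell import workorder;print(workorder.hand_in())"
```

```text
the job is handed in; nothing more can be done
None
```

Both tray beakers are nested over the lone beaker, and in the last pictures they sit level, fully home and with lips in line; I handed the job in at about 18 s, and it returned no verdict.

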